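# Shim the engraver's slide vise snug

## Task

The vise's sliding jaw runs out of stroke before it can hold the brass blank. Stand the two blue spacers in the gap between the jaw and the blank, one at a time, side by side with their broad faces towards jaw and blank, then push the jaw from its red back until it feels snug against them, and leave them standing there. The orange spacer is an odd one: do not use it.

Things in the scene. Friction and masses are not known exactly. Their poses are not given: they have to be found in the camera images.
- spacer_a: One of the two identical blue spacer plates: 50 mm long (its x axis), 16 mm thick (y), 45 mm tall (z), about 100 g, standing on its 50 x 16 mm edge on the bench at any yaw within about 35 degrees of the robot's x axis. Origin at the centre of its underside. An orange plate of the same size stands nearby and is not wanted.
- spacer_b: The other blue spacer plate: the same size, 50 x 16 x 45 mm (x, y, z), standing, origin at the centre of its underside; the two are interchangeable.
- vise: Slide vise fixed to the bench. Origin: centre of its base's underside; y runs from the jaw towards the brass blank. Base 120 (x) x 260 (y) mm, flat top at z = 12 mm, open at the sides. On it, centred on x = 0: the fixed brass blank, 36 mm wide (x), 30 mm tall, its face at y = +50 mm, and behind it a grey stop 50 mm wide, 40 mm tall. Spacers overhang blank and jaw, so fingers holding their ends pass outside.
- jaw (a joint): Jaw of the vise, m: a metal block 36 mm wide, 40 mm deep, 35 mm tall above the base, red back. At value j its front face is at vise y = -0.025 + j, its back at -0.065 + j; bare base behind. 0 = fully open (gap 75 mm), 0.055 = full stroke (gap 20 mm); starts at 0 to 0.008. Slides with 4 to 6 N, stays where left. With both spacers in it stops snug at 0.043: push to 10 to 15 N.
Mind the look-alikes: they are no part of the job. Leave any green or turquoise look-alike of the spacer_b alone.

How it is judged:
By the outcome, as a careful person would: the job done as asked, in the order asked, and still so for the second after the job is handed in, with the robot touching nothing.
It also fails if it takes over 62 s, if anything falls off the work surface, if the arm or the gripper's body presses on something with over 40 N, if the wrist force passes 120 N, or if a joint passes its speed limit or range.

## Robot

A 6-joint arm with a two-finger parallel gripper is mounted at the origin on the work surface. World frame = base frame: x ahead of the robot, y to its left, z up, the work surface at z = 0. Lengths are in m, angles in rad, forces in N, time in s.
With the tool pointing down it reaches from about 0.275 to 0.75 m from the base axis. Payload 10.2 kg.
Tool frame: the origin (TCP) lies midway between the tips of the shut fingers; the grasp point (between the pads) lies 19 mm behind it (r.grasp_offset is the distance from the TCP to the grasp point, in m); z points along the fingers, y is the line along which they close (so a half turn about z gives the same grasp; the last joint's range is limited). The gripper opens to 85 mm and grips with 20 to 120 N. Pads are 22 mm wide; open, the fingers measure 114 mm over their backs; the gripper's body (76 mm by 85 mm) begins 54 mm behind the grasp point. The pads swing forward as they close: fully open they stand 13 mm farther back than shut.
Start: joints at [-1.357, 0.313, 1.498, -0, 1.331, -0.223], TCP at [0.222, -0.476, 0.231] pointing down, gripper open.
Joint ranges: [-2.94, 2.94], [-0.97, 2.17], [0.19, 2.56], [-1.23, 4.37], [0.02, 3.11], [-2.88, 2.88]. Speed limits (rad/s): [2.39, 2.39, 3.01, 3.14, 3.14, 3.14].

## Interface

Orientations are given as a rotation vector (axis times angle).
In Python, from station import r gives the robot as it stands.
- The arm moves only by the tool jog_arm, never from a script. Its argument "motion" is a list that holds one entry, the list of rows, each a list of 7 numbers: the turn, a rotation vector about the tool's x, y, z normalised to -1 to 1, where 1 is 90 degrees, then the shift along the tool's x, y, z normalised to -1 to 1, where 1 is 0.5 m, then the closure, from 0 (fully open) to 1 (shut). A call has 1 to 20 rows; each row is the pose to reach, as a shift and turn from the pose commanded when the call began, along the tool's axes at that moment; what a row does not reach only later rows make up. A row lasts 1/10 s, in which the tool goes at most 50 mm and 8.59 degrees, less where a joint would pass 70% of its speed; a pose out of reach is approached as far as the arm can. A call with a number of a shift or a turn outside -1 to 1 is refused whole. A call with a gripper value outside its range is refused whole. The fingers move at their own pace and stop on an object; "force" is the grip in N (left out, the last holds). Time passes only in rows, so rows that repeat a pose let the fingers close. It gives the time, the measured TCP pose, the force, the opening and the grip force at its end, in the units of the state.
- r.observe(): the state, without advancing time (a new reading comes with each control period).
- r.grab_frame(name): name is "scene" or "top" or "wrist"; returns a dict with "pixels" (480x640x3 uint8, red, green, blue), "K" (3x3 intrinsics, pixels), "R" (3x3) and "t" (3): a world point X has camera coordinates R X + t. Camera axes: x right, y down, z forward; pixel columns grow to the right and rows downward; lengths in m; the calibration is good to about 2 mm. A picture is of the moment at which its call begins. There is no depth.
- r.job_done(): hands the job in; it is judged then, once.
The state is a dict: "time_s": time; "joint_positions": joint angles; "joint_velocities": joint speeds; "effort": joint torques, N m; "position": TCP position; "ee_rot": TCP orientation; "contact_force": force on the tool from outside, world axes, zero at the start; "ft_torque": the same for the moment, N m; "finger_gap": finger opening in m; "grasp_force": force on a finger pad.
Only numpy, scipy, OpenCV 4.12 (cv2) and the standard library are available. Lean on these libraries where they do the work, as an engineer would, in place of code of your own. Each camera call takes 0.05 s, during which the arm holds its last target. There are 200 camera calls.

## Working session

There is one attempt and no reset: what is moved stays moved. The work goes in short steps, Python scripts to look and compute and a tool call to move; the robot and the scene stay as the last step left them, time stands still between calls to the robot, and variables do not carry over. Pictures are saved under pics/ and viewed, at most 11 in all, crops included, and the job is handed in when it is done.

Besides the shell and the picture viewer there is one more tool, called as name(argument=value, ...), one argument or row to a line, values as JSON. jog_arm: Moves the arm, as the interface text tells. Its arguments: {"type":"object","properties":{"motion":{"type":"array","items":{"type":"array","items":{"type":"array","items":{"type":"number","minimum":-1,"maximum":1}}}},"force":{"type":"number"}},"required":["motion"]}

```bash
mkdir -p pics; ls; python3 - <<'E'
from station import r
import cv2,numpy as np
o=r.observe(); print(o)
ims=[]
for n in("top","scene"):
    f=r.grab_frame(n); np.savez(f"pics/{n}0.npz",**f)
    print(n,f["K"].tolist(),f["R"].tolist(),f["t"].tolist())
    cv2.imwrite(f"pics/{n}0.png",f["pixels"][:,:,::-1])
E
```

```text
pics
{'time_s': 0.0, 'joint_positions': array([-1.35742096e+00,  3.13466873e-01,  1.49844245e+00,  2.46565955e-06,
        1.33100730e+00, -2.23380163e-01]), 'joint_velocities': array([-0.00046212, -0.00143205, -0.00072725, -0.00127193,  0.00012253,
       -0.00056589]), 'effort': array([ 6.47597026e-04, -4.12262678e+01, -2.59748000e+01, -1.26652508e-04,
        4.09987741e-03, -7.80140965e-06]), 'position': array([ 0.22201842, -0.47545734,  0.23072442]), 'ee_rot': array([-3.06568811e+00, -6.80326390e-01, -1.41589958e-05]), 'contact_force': array([-0.55815304,  0.00339679, -0.06057328]), 'ft_torque': array([ 0.00474843, -0.00980034,  0.00295359]), 'grasp_force': 0.0, 'finger_gap': 0.08598184476694086}
top [[606.2197680841301, 0.0, 316.6065021176059], [0.0, 606.2197680841301, 229.47610128752166], [0.0, 0.0, 1.0]] [[-0.02898461240270579, -0.9993961196753582, -0.01916476510949576], [-0.9945948681573359, 0.030747177885077945, -0.09917489242341357], [0.099704265099128, 0.016186631210372584, -0.9948854469189418]] [-0.1012148933149493, 0.5065085086407242, 0.9146911863173942]
scene [[514.4987014571351, 0.0, 328.4718649621439], [0.0, 514.4987014571351, 242.48975071660902], [0.0, 0.0, 1.0]] [[-0.5906026732768189, 0.8069517196966162, -0.004171857733588943], [0.5610221362028799, 0.40688142685657885, -0.7209033688154829], [-0.5800367617734522, -0.42810796133432116, -0.6930230360049646]] [0.38818833388441193, -0.2232387457910758, 1.1392060674441187]
```

View pics/top0.png

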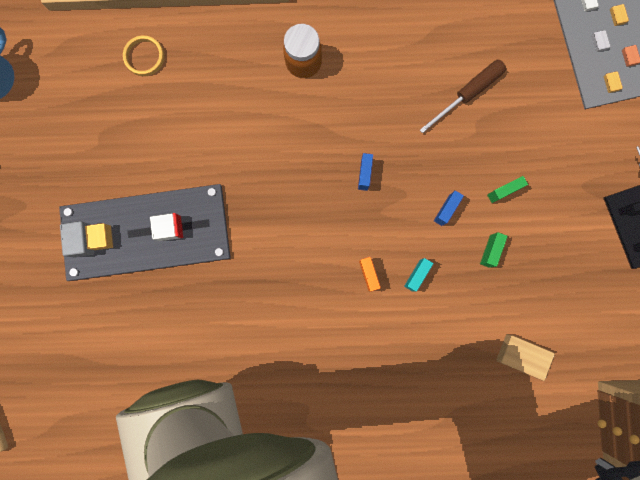

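View pics/scene0.png

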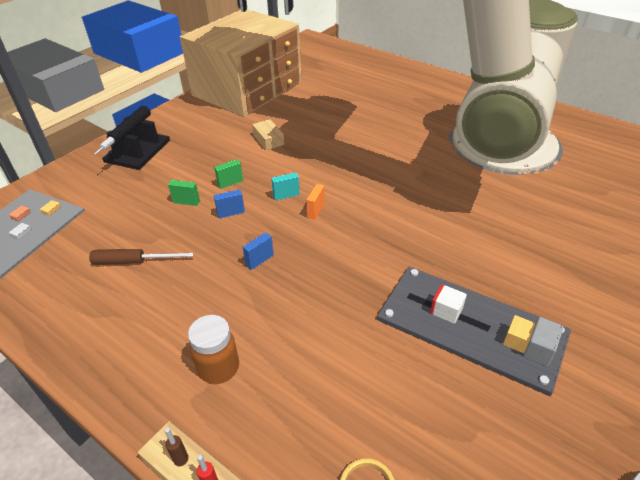

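The top view shows blue plates at (366,172) and (449,208). The look-alikes are orange (371,274), turquoise (420,275) and green (508,190) and (494,250). I choose the two blues. The vise is at about (145,232), with the jaw (166,227) to the right of the brass blank (98,236) and its red back facing right. The scene view agrees: blues at (229,204) and (258,250).

```bash
cat > h.py <<'E'
import numpy as np,cv2
def ray(f,uv,z):
    uv=np.atleast_2d(uv).astype(float); K,R,t=f["K"],f["R"],f["t"]
    d=np.c_[uv,np.ones(len(uv))]@np.linalg.inv(K).T@R   # rows: R^T K^-1 p
    C=-R.T@t; return C+d*((z-C[2])/d[:,2])[:,None]
def blobs(mask,amin=60):
    m=cv2.morphologyEx(mask.astype(np.uint8),cv2.MORPH_OPEN,np.ones((2,2)))
    cs,_=cv2.findContours(m,cv2.RETR_EXTERNAL,cv2.CHAIN_APPROX_NONE)
    return [c[:,0] for c in cs if cv2.contourArea(c)>amin]
def rect(f,c,z):
    p=ray(f,c,z)[:,:2]; (cx,cy),(w,h),a=cv2.minAreaRect((p*1000).astype(np.float32))
    if w<h: w,h,a=h,w,a+90
    return np.round([cx,cy,w,h,(a+90)%180-90],1)  # mm, long-axis yaw deg
E
python3 - <<'E'
from h import *
f=dict(np.load("pics/top0.npz")); im=f["pixels"]; hsv=cv2.cvtColor(im,cv2.COLOR_RGB2HSV)
H,S,V=[hsv[:,:,i].astype(int) for i in range(3)]
b=(H>105)&(H<125)&(S>120); b[:,:300]=0
for c in blobs(b):
    m=np.zeros(b.shape,np.uint8); cv2.drawContours(m,[c],-1,1,-1)
    v=V[m>0]; th,_=cv2.threshold(v.astype(np.uint8),0,255,cv2.THRESH_OTSU)
    print("blue",c.mean(0),np.percentile(v,[5,25,50,75,95]),th,"all",rect(f,c,.045))
    for k in blobs((m>0)&(V>th)): print("  bright",rect(f,k,.045))
roi=np.zeros(b.shape,bool); roi[175:290,50:240]=1
for n,m,z in(("plate",roi&(S<110)|roi&(H>150)&(S>150)|roi&(H>18)&(H<30)&(V>150),.012),("white",roi&(V>190)&(S<50),.047),("white-base",roi&(V>90)&(S<50),.047),("brass",roi&(H>15)&(H<30)&(V>200)&(S>120),.042),("red",roi&((H>170)|(H<5))&(S>180),.03)):
    for c in blobs(m): print(n,c.mean(0),rect(f,c,z))
a=cv2.resize(im[150:300,340:540],None,fx=2,fy=2); a=cv2.resize(im[140:300,330:530],(600,480),interpolation=cv2.INTER_NEAREST)
cv2.imwrite("pics/crop1.png",a[:,:,::-1])
E
```

```text
blue [449.65789474 208.96052632] [101.   150.5  197.   199.   202.65] 154.0 all [ 526.3 -318.7   55.8   18.2  -33.9]
  bright [ 528.3 -321.5   48.1   15.4  -33.3]
blue [366.22619048 172.05952381] [ 90. 186. 198. 201. 204.] 146.0 all [ 586.5 -195.    55.1   16.    -8.4]
  bright [ 589.  -196.3   47.4   15.   -10.8]
plate [144.73460722 233.3566879 ] [507.3 155.8 262.9 120.7 -83.8]
white [162.97619048 227.03571429] [511.9 116.5  35.   34.2   6.2]
white-base [144.01072961 233.15665236] [503.9 146.2 250.  114.  -83.8]
brass [ 96.95945946 236.54054054] [501.  219.2  35.4  26.9   4.9]
red [179.01785714 227.08928571] [513.9  96.3  37.1   9.9   5.4]
```

View pics/crop1.png

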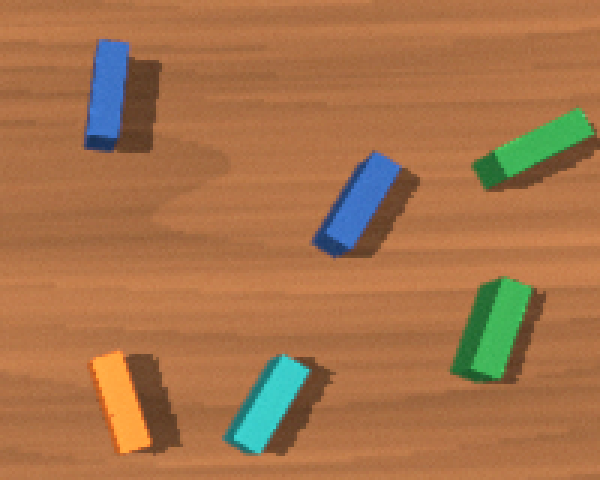

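The crop confirms two dark-blue plates at top pixels (366,172) and (449,208), distinct from the orange, turquoise and green ones. The measured sizes (48x15 mm top faces, 263x121 mm vise base, blank face at vise y≈50) match the description.

```bash
cat >> h.py <<'E'
from scipy.spatial.transform import Rotation as Ro
VC=np.array([.5073,.1558]); VY=6.2
def vise(x,y):
    a=np.radians(VY); return VC+[x*np.cos(a)-y*np.sin(a),x*np.sin(a)+y*np.cos(a)]
def row(o,xyz,yaw):  # tool down, tool y at yaw (deg) -> normalised turn, shift
    R0=Ro.from_rotvec(o["ee_rot"]); a=np.radians(yaw); y=np.array([np.cos(a),np.sin(a),0]); z=np.array([0,0,-1.])
    T=Ro.from_matrix(np.c_[np.cross(y,z),y,z])
    return np.round(np.r_[(R0.inv()*T).as_rotvec()/(np.pi/2),R0.inv().apply(np.array(xyz)-o["position"])/.5],4).tolist()
E
python3 - <<'E'
from h import *
from station import r
o=r.observe(); print(row(o,[.589,-.1963,.14],-10.5)); print(vise(0,.041),vise(0,.02))
E
```

```text
[-0.0006, -0.0005, -0.6053, 0.9012, -0.1953, 0.182]
[0.50287203 0.19656019] [0.50514001 0.17568302]
```

jog_arm(
  motion=[
    [[0,0,-0.605,0.901,-0.195,0.182,0],[0,0,-0.605,0.901,-0.195,0.182,0],[0,0,-0.605,0.901,-0.195,0.182,0],[0,0,-0.605,0.901,-0.195,0.182,0],[0,0,-0.605,0.901,-0.195,0.182,0],[0,0,-0.605,0.901,-0.195,0.182,0],[0,0,-0.605,0.901,-0.195,0.182,0],[0,0,-0.605,0.901,-0.195,0.182,0],[0,0,-0.605,0.901,-0.195,0.182,0],[0,0,-0.605,0.901,-0.195,0.182,0],[0,0,-0.605,0.901,-0.195,0.182,0],[0,0,-0.605,0.901,-0.195,0.182,0],[0,0,-0.605,0.901,-0.195,0.182,0],[0,0,-0.605,0.901,-0.195,0.182,0],[0,0,-0.605,0.901,-0.195,0.182,0]],
  ],
)

```text
time_s: 1.6
position: [0.5886, -0.1975, 0.1406]
ee_rot: [2.417, 2.007, 0.0]
contact_force: [-0.1, -0.5, 0.6]
finger_gap: 0.0853
grasp_force: 0.0
```

```bash
python3 - <<'E'
from h import *
from station import r
f=r.grab_frame("wrist"); o=r.observe(); print(o["time_s"],o["position"],o["finger_gap"])
im=f["pixels"]; cv2.imwrite("pics/w1.png",im[:,:,::-1]); np.savez("pics/w1.npz",**f)
hsv=cv2.cvtColor(im,cv2.COLOR_RGB2HSV);H,S,V=[hsv[:,:,i].astype(int) for i in range(3)]
b=(H>105)&(H<125)&(S>120)
for c in blobs(b,300):
    m=np.zeros(b.shape,np.uint8); cv2.drawContours(m,[c],-1,1,-1)
    th,_=cv2.threshold(V[m>0].astype(np.uint8),0,255,cv2.THRESH_OTSU); print(c.mean(0),th,rect(f,c,.045))
    for k in blobs((m>0)&(V>th),300): print("  bright",k.mean(0),rect(f,k,.045))
E
```

```text
1.65 [ 0.58869477 -0.19737483  0.14058079] 0.08560846995348231
[286.70769231 378.54871795] 138.0 [ 538.1 -308.3   52.3   45.4  -33.3]
[329.34196891 229.34196891] 142.0 [ 592.7 -191.1   48.9   24.9   -8.7]
  bright [331.24456522 234.77173913] [ 592.8 -195.8   48.9   15.7   -9.4]
```

View pics/w1.png

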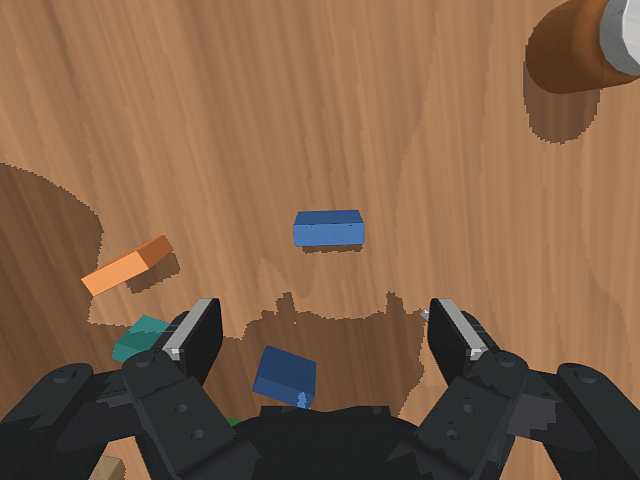

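The wrist view shows blue A centred at (329,232), between the fingers and just ahead. It measures (593,-196) mm at yaw -9.4°, which agrees with the top camera. I'll descend.

```bash
python3 - <<'E'
from h import *
from station import r
o=r.observe(); print(row(o,[.591,-.196,.010],-10))
E
```

```text
[0.0002, 0.0001, -0.0064, 0.0036, 0.004, 0.2612]
```

jog_arm(
  motion=[
    [[0,0,-0.006,0.0036,0.004,0.08,0],[0,0,-0.006,0.0036,0.004,0.15,0],[0,0,-0.006,0.0036,0.004,0.21,0],[0,0,-0.006,0.0036,0.004,0.25,0],[0,0,-0.006,0.0036,0.004,0.261,0],[0,0,-0.006,0.0036,0.004,0.261,0],[0,0,-0.006,0.0036,0.004,0.261,1],[0,0,-0.006,0.0036,0.004,0.261,1],[0,0,-0.006,0.0036,0.004,0.261,1],[0,0,-0.006,0.0036,0.004,0.261,1],[0,0,-0.006,0.0036,0.004,0.261,1],[0,0,-0.006,0.0036,0.004,0.261,1],[0,0,-0.006,0.0036,0.004,0.261,1],[0,0,-0.006,0.0036,0.004,0.261,1]],
  ],
  force=40,
)

```text
time_s: 3.05
position: [0.592, -0.1957, 0.0112]
ee_rot: [2.405, 2.018, 0.001]
contact_force: [-1.6, 0.7, 5.5]
finger_gap: 0.0496
grasp_force: 42.0
```

```bash
python3 - <<'E'
from h import *
from station import r
o=r.observe(); print(o["position"],o["finger_gap"],o["grasp_force"],o["contact_force"])
P=o["position"].copy(); P[2]+=.1
print(row(o,P,-10), row(o,[*vise(0,.041),.11],6.2))
E
```

```text
[ 0.59201136 -0.19573765  0.0112067 ] 0.04962313440594664 42.02872037887573 [-1.55537911  0.74499488  5.49560588]
[0.0014, 0.0005, 0.0002, -0.0002, 0.0004, -0.2] [0.0013, 0.0007, -0.1798, 0.7417, -0.3111, -0.1988]
```

jog_arm(
  motion=[
    [[0,0,0,0,0,-0.06,1],[0,0,0,0,0,-0.13,1],[0,0,0,0,0,-0.2,1],[0,0,-0.18,0.742,-0.311,-0.199,1],[0,0,-0.18,0.742,-0.311,-0.199,1],[0,0,-0.18,0.742,-0.311,-0.199,1],[0,0,-0.18,0.742,-0.311,-0.199,1],[0,0,-0.18,0.742,-0.311,-0.199,1],[0,0,-0.18,0.742,-0.311,-0.199,1],[0,0,-0.18,0.742,-0.311,-0.199,1],[0,0,-0.18,0.742,-0.311,-0.199,1],[0,0,-0.18,0.742,-0.311,-0.199,1],[0,0,-0.18,0.742,-0.311,-0.199,1],[0,0,-0.18,0.742,-0.311,-0.199,1],[0,0,-0.18,0.742,-0.311,-0.199,1],[0,0,-0.18,0.742,-0.311,-0.199,1]],
  ],
)

```text
time_s: 4.65
position: [0.5029, 0.196, 0.1093]
ee_rot: [2.1, 2.337, -0.0]
contact_force: [-0.1, 0.2, -0.0]
finger_gap: 0.0494
grasp_force: 41.9
```

```bash
python3 - <<'E'
from h import *
from station import r
f=r.grab_frame("wrist"); o=r.observe(); print(o["time_s"],o["position"],o["finger_gap"],o["grasp_force"],o["contact_force"])
im=f["pixels"]; cv2.imwrite("pics/w2.png",im[:,:,::-1]); np.savez("pics/w2.npz",**f)
print(row(o,[*vise(0,.041),.0237],6.2))
for p in [(-.025,.049,.11-.011),(.025,.049,.099),(-.025,.049,.144),(.025,.049,.144),(-.018,.05,.042),(.018,.05,.042)]:
    X=np.r_[vise(*p[:2]),p[2]]; u=f["K"]@(f["R"]@X+f["t"]); print(p,(u[:2]/u[2]).round(0))
E
```

```text
4.7 [0.50281963 0.19608159 0.10929959] 0.049177214857941284 41.897950172424316 [ 0.06522582 -0.25221913 -0.74618858]
[0.0, 0.0, -0.0008, 0.0009, 0.0002, 0.1712]
(-0.025, 0.049, 0.099) [272. 275.]
(0.025, 0.049, 0.099) [380. 274.]
(-0.025, 0.049, 0.144) [254. 326.]
(0.025, 0.049, 0.144) [399. 325.]
(-0.018, 0.05, 0.042) [297. 237.]
(0.018, 0.05, 0.042) [355. 237.]
```

View pics/w2.png

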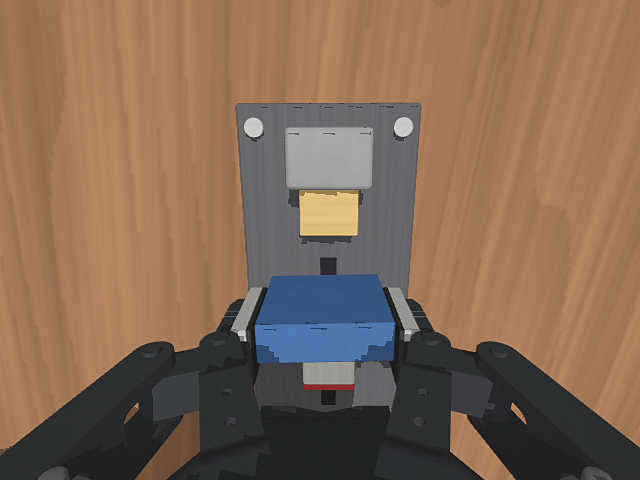

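The wrist view shows the spacer held squarely. Its lower front edge is at row 275, the brass face edge is at (300–358, 235), and predictions agree within about 1.5 mm. I'll lower and release it.

jog_arm(
  motion=[
    [[0,0,0,0.001,0.002,0.06,1],[0,0,0,0.001,0.002,0.11,1],[0,0,0,0.001,0.002,0.14,1],[0,0,0,0.001,0.002,0.16,1],[0,0,0,0.001,0.002,0.168,1],[0,0,0,0.001,0.002,0.171,1],[0,0,0,0.001,0.002,0.171,1],[0,0,0,0.001,0.002,0.171,1]],
  ],
)

```text
time_s: 5.5
position: [0.5039, 0.1976, 0.0245]
ee_rot: [2.097, 2.338, 0.002]
contact_force: [-0.5, 0.1, -0.4]
finger_gap: 0.0495
grasp_force: 42.0
```

jog_arm(
  motion=[
    [[0,0,0,-0.001,0,0.002,1],[0,0,0,-0.001,0,0.0025,1],[0,0,0,-0.001,0,0.0025,1]],
  ],
)

```text
time_s: 5.8
position: [0.5038, 0.1971, 0.0232]
ee_rot: [2.097, 2.338, 0.001]
contact_force: [-2.0, -0.8, 5.8]
finger_gap: 0.0493
grasp_force: 42.6
```

Contact with the base is felt, so I'll open and rise.

jog_arm(
  motion=[
    [[0,0,0,0,0,0,0.3],[0,0,0,0,0,0,0],[0,0,0,0,0,0,0],[0,0,0,0,0,0,0],[0,0,0,0,0,0,0],[0,0,0,0,0,0,0],[0,0,0,0,0,-0.03,0],[0,0,0,0,0,-0.09,0],[0,0,0,0,0,-0.17,0],[0,0,0,0,0,-0.26,0],[0,0,0,0,0,-0.26,0],[0,0,0,0,0,-0.26,0]],
  ],
)

```text
time_s: 7.0
position: [0.5036, 0.1971, 0.153]
ee_rot: [2.097, 2.338, 0.002]
contact_force: [-1.2, -0.0, -1.1]
finger_gap: 0.0853
grasp_force: 0.0
```

```bash
python3 - <<'E'
from h import *
from station import r
f=r.grab_frame("wrist"); o=r.observe(); print(o["time_s"],o["position"],o["finger_gap"])
im=f["pixels"]; cv2.imwrite("pics/w3.png",im[:,:,::-1])
hsv=cv2.cvtColor(im,cv2.COLOR_RGB2HSV);H,S,V=[hsv[:,:,i].astype(int) for i in range(3)]
b=(H>100)&(H<130)&(S>120)
for c in blobs(b,200):
    m=np.zeros(b.shape,np.uint8); cv2.drawContours(m,[c],-1,1,-1)
    th,_=cv2.threshold(V[m>0].astype(np.uint8),0,255,cv2.THRESH_OTSU); print(c.mean(0),th,rect(f,c,.057))
    for k in blobs((m>0)&(V>th),200): print("  bright",rect(f,k,.057))
print(vise(0,.042), row(o,[.530,-.320,.14],-33.5))
E
```

```text
7.05 [0.50307293 0.19699931 0.15181541] 0.08540827626415576
[325.70243902 233.26829268] 144.0 [503.  201.9  49.1  25.2   7.2]
  bright [503.9 197.3  48.4  15.4   7.7]
[0.50276403 0.19755434] [-0.0007, 0.0003, 0.4413, -1.0337, -0.0584, 0.0237]
```

View pics/w3.png

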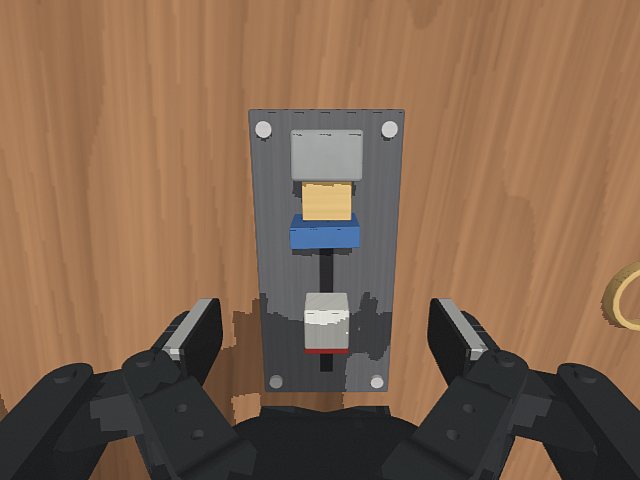

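The first spacer stands at (325,235) right in front of the blank, square to it. Next is blue B.

jog_arm(
  motion=[
    [[0,0,0.441,-0.99,-0.058,0.024,0],[0,0,0.441,-0.99,-0.058,0.024,0],[0,0,0.441,-0.99,-0.058,0.024,0],[0,0,0.441,-0.99,-0.058,0.024,0],[0,0,0.441,-0.99,-0.058,0.024,0],[0,0,0.441,-0.99,-0.058,0.024,0],[0,0,0.441,-0.99,-0.058,0.024,0],[0,0,0.441,-0.99,-0.058,0.024,0],[0,0,0.441,-0.99,-0.058,0.024,0],[0,0,0.441,-0.99,-0.058,0.024,0],[0,0,0.441,-0.99,-0.058,0.024,0],[0,0,0.441,-0.99,-0.058,0.024,0],[0,0,0.441,-0.99,-0.058,0.024,0],[0,0,0.441,-0.99,-0.058,0.024,0],[0,0,0.441,-0.99,-0.058,0.024,0],[0,0,0.441,-0.99,-0.058,0.024,0]],
  ],
)

```text
time_s: 8.65
position: [0.5284, -0.2975, 0.1407]
ee_rot: [2.766, 1.489, 0.0]
contact_force: [0.5, -0.1, 0.6]
finger_gap: 0.0856
grasp_force: 0.0
```

```bash
python3 - <<'E'
from h import *
from station import r
f=r.grab_frame("wrist"); o=r.observe(); print(o["time_s"],o["position"],o["finger_gap"])
im=f["pixels"]; cv2.imwrite("pics/w4.png",im[:,:,::-1]); np.savez("pics/w4.npz",**f)
hsv=cv2.cvtColor(im,cv2.COLOR_RGB2HSV);H,S,V=[hsv[:,:,i].astype(int) for i in range(3)]
b=(H>105)&(H<130)&(S>120)
for c in blobs(b,200):
    m=np.zeros(b.shape,np.uint8); cv2.drawContours(m,[c],-1,1,-1)
    th,_=cv2.threshold(V[m>0].astype(np.uint8),0,255,cv2.THRESH_OTSU); print(c.mean(0),th,rect(f,c,.045))
    for k in blobs((m>0)&(V>th),200): print("  bright",k.mean(0),rect(f,k,.045))
E
```

```text
8.7 [ 0.52842077 -0.29769681  0.14069106] 0.08558043522730138
[344.99484536 256.00515464] 150.0 [ 534.7 -316.7   49.2   27.3  -33.4]
  bright [346.5297619  263.52380952] [ 531.4 -322.2   48.3   14.6  -33.4]
```

View pics/w4.png

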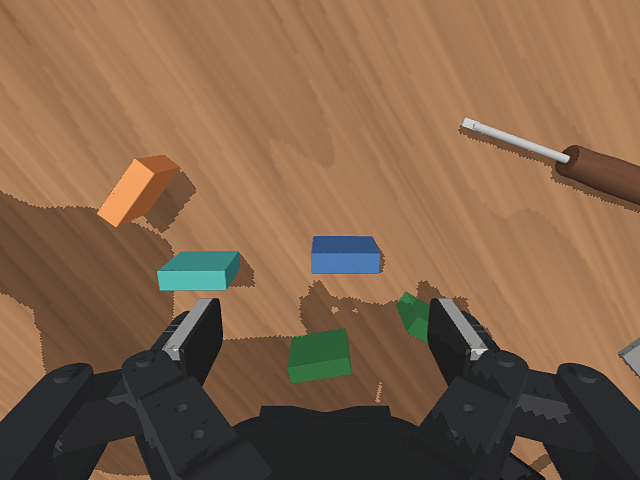

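The view shows B (blue) at (346,256), turquoise at (198,271) and greens at (320,356) and (415,315). The fingers clear them, especially at a slightly reduced opening.

```bash
python3 - <<'E'
from h import *
from station import r
o=r.observe(); print(row(o,[.5305,-.322,.09],-33.4),row(o,[.5305,-.322,.010],-33.4))
E
```

```text
[0.0001, 0.0, -0.0003, -0.0383, 0.0302, 0.1014] [0.0001, 0.0, -0.0003, -0.0383, 0.0302, 0.2614]
```

jog_arm(
  motion=[
    [[0,0,0,-0.038,0.03,0.06,0.15],[0,0,0,-0.038,0.03,0.1,0.15],[0,0,0,-0.038,0.03,0.1,0.15],[0,0,0,-0.038,0.03,0.15,0.15],[0,0,0,-0.038,0.03,0.21,0.15],[0,0,0,-0.038,0.03,0.25,0.15],[0,0,0,-0.038,0.03,0.261,0.15],[0,0,0,-0.038,0.03,0.261,0.15],[0,0,0,-0.038,0.03,0.261,1],[0,0,0,-0.038,0.03,0.261,1],[0,0,0,-0.038,0.03,0.261,1],[0,0,0,-0.038,0.03,0.261,1],[0,0,0,-0.038,0.03,0.261,1],[0,0,0,-0.038,0.03,0.261,1],[0,0,0,-0.038,0.03,0.261,1]],
  ],
  force=40,
)

```text
time_s: 10.2
position: [0.5311, -0.3229, 0.0119]
ee_rot: [2.765, 1.486, 0.002]
contact_force: [0.4, 0.9, 6.6]
finger_gap: 0.0492
grasp_force: 42.3
```

```bash
python3 - <<'E'
from h import *
from station import r
o=r.observe(); print(o["position"],o["finger_gap"],o["grasp_force"],o["contact_force"])
VC+=[.0005,.0005]
print(row(o,[*vise(0.001,.019),.115],6.2))
E
```

```text
[ 0.53106352 -0.32285935  0.01190135] 0.049201341911039066 42.33883023262024 [0.4274897  0.90296925 6.58643027]
[0.0017, 0.0008, -0.4408, 0.8042, -0.5895, -0.2081]
```

jog_arm(
  motion=[
    [[0,0,0,0,0,-0.06,1],[0,0,0,0,0,-0.13,1],[0,0,0,0,0,-0.208,1],[0,0,-0.441,0.804,-0.5895,-0.208,1],[0,0,-0.441,0.804,-0.5895,-0.208,1],[0,0,-0.441,0.804,-0.5895,-0.208,1],[0,0,-0.441,0.804,-0.5895,-0.208,1],[0,0,-0.441,0.804,-0.5895,-0.208,1],[0,0,-0.441,0.804,-0.5895,-0.208,1],[0,0,-0.441,0.804,-0.5895,-0.208,1],[0,0,-0.441,0.804,-0.5895,-0.208,1],[0,0,-0.441,0.804,-0.5895,-0.208,1],[0,0,-0.441,0.804,-0.5895,-0.208,1],[0,0,-0.441,0.804,-0.5895,-0.208,1],[0,0,-0.441,0.804,-0.5895,-0.208,1],[0,0,-0.441,0.804,-0.5895,-0.208,1],[0,0,-0.441,0.804,-0.5895,-0.208,1],[0,0,-0.441,0.804,-0.5895,-0.208,1],[0,0,-0.441,0.804,-0.5895,-0.208,1]],
  ],
)

```text
time_s: 12.1
position: [0.5063, 0.1749, 0.1141]
ee_rot: [-2.099, -2.337, -0.0]
contact_force: [0.1, -0.1, -1.4]
finger_gap: 0.0496
grasp_force: 42.2
```

```bash
python3 - <<'E'
from h import *
from station import r
f=r.grab_frame("wrist"); o=r.observe(); print(o["time_s"],o["position"],o["finger_gap"],o["grasp_force"],o["contact_force"])
im=f["pixels"]; cv2.imwrite("pics/w5.png",im[:,:,::-1])
VC+=[.0005,.0005]
print(row(o,[*vise(.001,.019),.025],6.2),o["ee_rot"])
E
```

```text
12.15 [0.50627933 0.17510453 0.11406391] 0.049267066936509125 42.195913195610046 [ 0.66167455 -0.6180933  -1.22508562]
[-0.0, -0.0, -0.0004, 0.0003, 0.001, 0.1781] [-2.09875788e+00 -2.33763831e+00  2.99087546e-05]
```

View pics/w5.png

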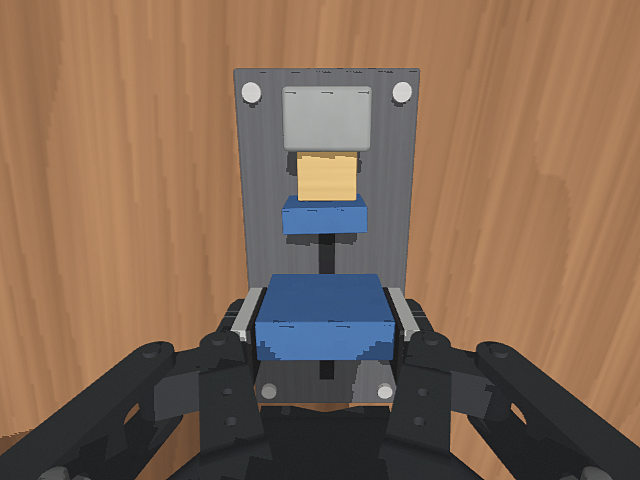

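The view shows the held spacer square, with its front edge at row 275. The first spacer is standing at (325,215), and the approach below is clear.

jog_arm(
  motion=[
    [[0,0,0,0,0,0.06,1],[0,0,0,0,0,0.11,1],[0,0,0,0,0,0.145,1],[0,0,0,0,0,0.165,1],[0,0,0,0,0,0.175,1],[0,0,0,0,0,0.178,1],[0,0,0,0,0,0.18,1],[0,0,0,0,0,0.18,1],[0,0,0,0,0,0.18,1]],
  ],
)

```text
time_s: 13.05
position: [0.5064, 0.1756, 0.0246]
ee_rot: [2.097, 2.338, 0.001]
contact_force: [-0.3, 0.1, -1.7]
finger_gap: 0.0496
grasp_force: 42.3
```

jog_arm(
  motion=[
    [[0,0,0,0,0,0.002,1],[0,0,0,0,0,0.0025,1],[0,0,0,0,0,0.0025,1]],
  ],
)

```text
time_s: 13.35
position: [0.5065, 0.1757, 0.0239]
ee_rot: [2.097, 2.338, 0.001]
contact_force: [-3.8, -0.9, 9.0]
finger_gap: 0.0494
grasp_force: 43.5
```

jog_arm(
  motion=[
    [[0,0,0,0,0,0,0.3],[0,0,0,0,0,0,0],[0,0,0,0,0,0,0],[0,0,0,0,0,0,0],[0,0,0,0,0,0,0],[0,0,0,0,0,0,0],[0,0,0,0,0,-0.03,0],[0,0,0,0,0,-0.09,0],[0,0,0,0,0,-0.17,0],[0,0,0,0,0,-0.22,0],[0,0,0,0,0,-0.22,0],[0,0,0,0,0,-0.22,0]],
  ],
)

```text
time_s: 14.55
position: [0.506, 0.1756, 0.1326]
ee_rot: [2.098, 2.339, 0.0]
contact_force: [0.2, 1.2, 0.6]
finger_gap: 0.0852
grasp_force: 0.0
```

```bash
python3 - <<'E'
from h import *
from station import r
f=r.grab_frame("wrist"); o=r.observe(); print(o["time_s"],o["position"],o["finger_gap"])
im=f["pixels"]; cv2.imwrite("pics/w6.png",im[:,:,::-1])
hsv=cv2.cvtColor(im,cv2.COLOR_RGB2HSV);H,S,V=[hsv[:,:,i].astype(int) for i in range(3)]
b=(H>100)&(H<130)&(S>120)
for c in blobs(b&(V>150),100): print(c.mean(0),rect(f,c,.057))
VC+=[.0005,.0005]
print(row(o,[*vise(.001,-.097),.12],6.2),row(o,[*vise(.001,-.097),.022],6.2))
E
```

```text
14.6 [0.50564837 0.17554924 0.13185392] 0.08539999353804671
[326.23560209 246.56020942] [506.4 176.   48.9  15.1   6.2]
[325.92039801 214.75124378] [503.6 197.2  48.9  15.4   7.6]
[-0.001, -0.0, 0.0002, -0.2327, 0.0021, 0.0237] [-0.001, -0.0, 0.0002, -0.2327, 0.0024, 0.2197]
```

View pics/w6.png

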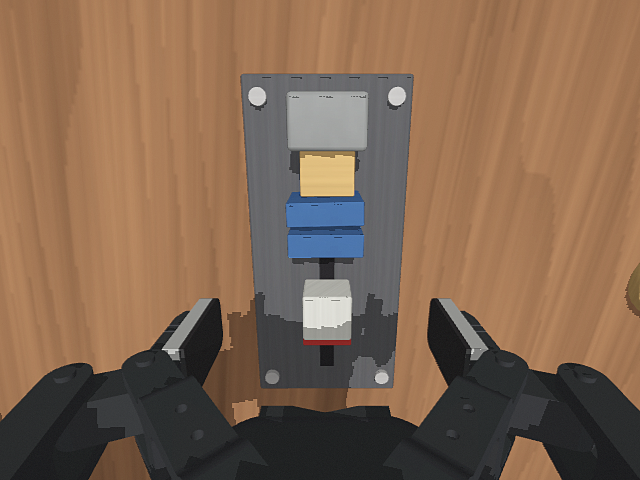

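Both spacers stand in the gap at (326,215) and (326,247), square, with the jaw at (327,312). I'll go behind the red back with the fingers shut.

jog_arm(
  motion=[
    [[0,0,0,-0.1,0.002,0.0,1],[0,0,0,-0.2,0.002,0.0,1],[0,0,0,-0.235,0.002,0.024,1],[0,0,0,-0.235,0.002,0.024,1],[0,0,0,-0.235,0.002,0.024,1],[0,0,0,-0.235,0.002,0.024,1],[0,0,0,-0.235,0.002,0.024,1],[0,0,0,-0.235,0.002,0.024,1],[0,0,0,-0.235,0.002,0.024,1],[0,0,0,-0.235,0.002,0.1,1],[0,0,0,-0.235,0.002,0.16,1],[0,0,0,-0.235,0.002,0.2,1],[0,0,0,-0.235,0.002,0.215,1],[0,0,0,-0.235,0.002,0.218,1],[0,0,0,-0.235,0.002,0.218,1]],
  ],
)

```text
time_s: 16.1
position: [0.5204, 0.0589, 0.0246]
ee_rot: [2.097, 2.338, 0.001]
contact_force: [0.1, -0.0, 0.1]
finger_gap: 0.0002
grasp_force: 0.0
```

```bash
cat > s.py <<'E'
from h import *
from station import r
VC+=[.0005,.0005]
o=r.observe(); a=np.radians(6.2); d=np.array([-np.sin(a),np.cos(a)])
print(o["time_s"],"vise y",d@(o["position"][:2]-VC),"x",[d[1],-d[0]]@(o["position"][:2]-VC),"z",o["position"][2],"F",o["contact_force"],o["finger_gap"])
E
python3 s.py
```

```text
16.1 vise y -0.09816963731625725 x 0.002014556331277786 z 0.024590468763527298 F [ 0.12412412 -0.01250641  0.09814066] 0.0001917129482028999
```

jog_arm(
  motion=[
    [[0,0,0,0.015,-0.003,0.002,1],[0,0,0,0.03,-0.003,0.002,1],[0,0,0,0.036,-0.003,0.002,1],[0,0,0,0.042,-0.003,0.002,1],[0,0,0,0.048,-0.003,0.002,1],[0,0,0,0.053,-0.003,0.002,1],[0,0,0,0.058,-0.003,0.002,1],[0,0,0,0.062,-0.003,0.002,1],[0,0,0,0.066,-0.003,0.002,1],[0,0,0,0.07,-0.003,0.002,1],[0,0,0,0.074,-0.003,0.002,1],[0,0,0,0.078,-0.003,0.002,1],[0,0,0,0.082,-0.003,0.002,1],[0,0,0,0.086,-0.003,0.002,1],[0,0,0,0.09,-0.003,0.002,1],[0,0,0,0.094,-0.003,0.002,1],[0,0,0,0.096,-0.003,0.002,1]],
  ],
)

```text
time_s: 17.8
position: [0.5132, 0.1067, 0.0228]
ee_rot: [-2.098, -2.339, -0.0]
contact_force: [-1.0, -4.2, 1.4]
finger_gap: -0.0001
grasp_force: 2.1
```

```bash
python3 s.py
```

```text
17.8 vise y -0.04992702139487498 x -2.053329861866364e-06 z 0.02282435649661633 F [-0.97643938 -4.17226019  1.42539279] -9.195816895492626e-05
```

jog_arm(
  motion=[
    [[0,0,0,0.004,0,0.001,1],[0,0,0,0.008,0,0.001,1],[0,0,0,0.012,0,0.001,1],[0,0,0,0.015,0,0.001,1],[0,0,0,0.018,0,0.001,1],[0,0,0,0.02,0,0.001,1],[0,0,0,0.022,0,0.001,1]],
  ],
)

```text
time_s: 18.5
position: [0.5121, 0.1175, 0.0223]
ee_rot: [2.098, 2.338, 0.0]
contact_force: [1.2, -2.9, 2.2]
finger_gap: 0.0
grasp_force: 2.1
```

```bash
python3 s.py
```

```text
18.5 vise y -0.03905634780162242 x 0.00011011520986779294 z 0.02234947996796105 F [ 1.19735541 -2.87679311  2.1926541 ] 3.6959144460796254e-05
```

Next I'll take 2–3 mm per call, watching the force.

jog_arm(
  motion=[
    [[0,0,0,0.002,0,0,1],[0,0,0,0.004,0,0,1],[0,0,0,0.006,0,0,1],[0,0,0,0.006,0,0,1]],
  ],
)

```text
time_s: 18.9
position: [0.5118, 0.1204, 0.0223]
ee_rot: [2.098, 2.338, 0.0]
contact_force: [1.4, -4.2, 3.1]
finger_gap: 0.0002
grasp_force: 2.0
```

jog_arm(
  motion=[
    [[0,0,0,0.001,0,0,1],[0,0,0,0.002,0,0,1],[0,0,0,0.003,0,0,1]],
  ],
)

```text
time_s: 19.2
position: [0.5117, 0.1218, 0.0224]
ee_rot: [2.098, 2.338, 0.0]
contact_force: [1.5, -5.5, 2.9]
finger_gap: 0.0003
grasp_force: 2.5
```

```bash
python3 s.py
```

```text
19.2 vise y -0.034713315685883095 x 0.00010466946755829282 z 0.022371901198590012 F [ 1.51195614 -5.49611723  2.90091249] 0.00034197533963406697
```

jog_arm(
  motion=[
    [[0,0,0,0.001,0,0,1],[0,0,0,0.002,0,0,1],[0,0,0,0.002,0,0,1]],
  ],
)

```text
time_s: 19.5
position: [0.5115, 0.1228, 0.0223]
ee_rot: [2.098, 2.338, 0.0]
contact_force: [1.2, -4.2, 2.3]
finger_gap: -0.0004
grasp_force: 2.3
```

jog_arm(
  motion=[
    [[0,0,0,0.001,0,0,1],[0,0,0,0.002,0,0,1],[0,0,0,0.002,0,0,1]],
  ],
)

```text
time_s: 19.8
position: [0.5114, 0.1238, 0.0223]
ee_rot: [2.098, 2.338, 0.0]
contact_force: [2.0, -3.8, 2.5]
finger_gap: -0.0003
grasp_force: 2.4
```

```bash
python3 s.py
```

```text
19.8 vise y -0.03266904303084211 x 0.0001005228880308028 z 0.022348330826888668 F [ 1.9606556  -3.79260464  2.54457292] -0.0003406053738339021
```

jog_arm(
  motion=[
    [[0,0,0,0.001,0,0,1],[0,0,0,0.002,0,0,1],[0,0,0,0.002,0,0,1]],
  ],
)

```text
time_s: 20.1
position: [0.5113, 0.1248, 0.0223]
ee_rot: [2.098, 2.338, 0.0]
contact_force: [1.2, -4.2, 3.1]
finger_gap: -0.0
grasp_force: 2.5
```

jog_arm(
  motion=[
    [[0,0,0,0.001,0,0,1],[0,0,0,0.002,0,0,1],[0,0,0,0.002,0,0,1]],
  ],
)

```text
time_s: 20.4
position: [0.5113, 0.1249, 0.0224]
ee_rot: [2.097, 2.338, -0.002]
contact_force: [1.0, -10.9, 3.7]
finger_gap: -0.0002
grasp_force: 5.5
```

```bash
python3 - <<'E'
exec(open("s.py").read())
f=r.grab_frame("top"); im=f["pixels"]; np.savez("pics/top2.npz",**f)
a=cv2.resize(im[170:300,40:250],(800,495),interpolation=cv2.INTER_CUBIC); cv2.imwrite("pics/t2.png",a[:,:,::-1])
E
```

```text
20.4 vise y -0.03157464226160105 x 9.618903122316625e-05 z 0.02238186048608916 F [  0.97572969 -10.89442674   3.67388565] -0.0001887150626631055
```

View pics/t2.png

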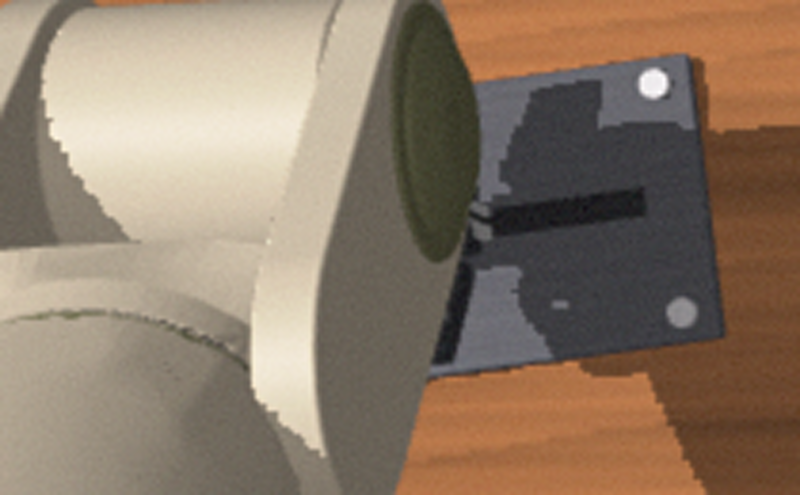

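The top view is blocked by the arm, but the force rose sharply to 10.9 N with motion stopped, so the jaw is snug. One small increment should bring it to about 13 N, then I'll back off.

jog_arm(
  motion=[
    [[0,0,0,0.0006,0,0,1],[0,0,0,0.0006,0,0,1]],
  ],
)

```text
time_s: 20.65
position: [0.5113, 0.1249, 0.0224]
ee_rot: [2.096, 2.338, -0.002]
contact_force: [1.5, -12.8, 3.1]
finger_gap: -0.0001
grasp_force: 6.5
```

Now 12.8 N. I'll back away along -vise y, rise, and move the arm clear to check.

jog_arm(
  motion=[
    [[0,0,0,-0.01,0,0,1],[0,0,0,-0.03,0,0,1],[0,0,0,-0.06,0,0,1],[0,0,0,-0.06,0,0,1],[0,0,0,-0.06,0,-0.1,1],[0,0,0,-0.06,0,-0.2,1],[0,0,0,-0.1,0,-0.28,1],[0,0,0,-0.2,0,-0.28,1],[0,0,0,-0.3,0,-0.28,1],[0,0,0,-0.4,0,-0.28,1],[0,0,0,-0.5,0,-0.28,1],[0,0,0,-0.5,0,-0.28,1],[0,0,0,-0.5,0,-0.28,1],[0,0,0,-0.5,0,-0.28,1]],
  ],
)

```text
time_s: 22.05
position: [0.538, -0.1215, 0.1622]
ee_rot: [-2.096, -2.339, -0.0]
contact_force: [0.3, -0.3, 0.1]
finger_gap: 0.0
grasp_force: 0.0
```

```bash
python3 - <<'E'
from station import r
from h import *
f=r.grab_frame("top"); im=f["pixels"]; np.savez("pics/top3.npz",**f)
hsv=cv2.cvtColor(im,cv2.COLOR_RGB2HSV);H,S,V=[hsv[:,:,i].astype(int) for i in range(3)]
roi=np.zeros(H.shape,bool); roi[175:290,50:240]=1
for n,m,z in(("white",roi&(V>190)&(S<50),.047),("blue",roi&(H>105)&(H<125)&(S>120)&(V>150),.057),("brass",roi&(H>15)&(H<30)&(V>200)&(S>120),.042)):
    for c in blobs(m): q=rect(f,c,z); d=q[:2]/1000-VC; print(n,q,"vise y",d@[-.108,.994])
a=cv2.resize(im[170:300,40:250],(800,495),interpolation=cv2.INTER_CUBIC); b=r.grab_frame("scene")["pixels"][240:410,360:600]
a=np.vstack([cv2.resize(im[180:285,50:240],(540,298)),cv2.resize(b,(540,300))[:,:540]]); cv2.imwrite("pics/t3.png",a[:,:,::-1])
o=r.observe();print(o["time_s"],o["position"],o["contact_force"])
E
```

```text
white [432.9  53.1  42.   36.   88.3] vise y -0.09404859999999998
white [507.8 154.2  34.8  30.7   5.4] vise y -0.001644400000000024
white [541.3   9.9  53.6  29.3  -8.1] vise y -0.1486966
white [541.9  50.7 113.7  32.5 -24.8] vise y -0.10820619999999999
blue [503.1 189.2  49.4  30.    6.3] vise y 0.03365319999999998
brass [500.6 222.   35.1  21.8   6.1] vise y 0.0665264
22.15 [ 0.53810726 -0.12114902  0.16234502] [-0.37153977  0.11789492  0.01192437]
```

View pics/t3.png

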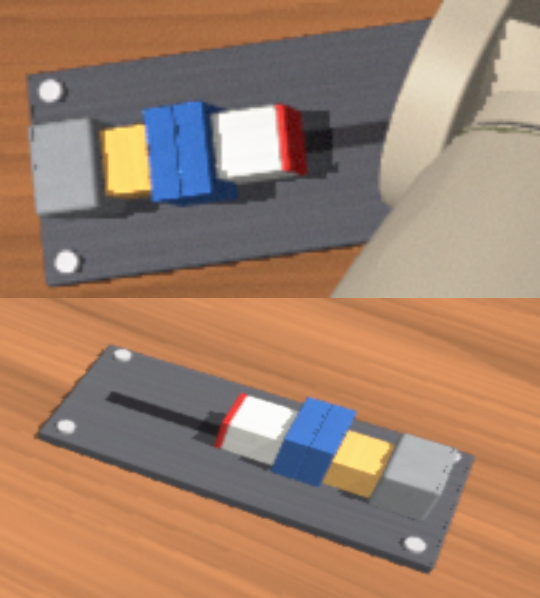

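Both spacers stand side by side, clamped flush between the blank (125,160) and the jaw (250,145). The combined depth is about 32 mm, and the robot is clear.

```bash
python3 -c "from station import r; print(r.job_done())"
```

```text
the job is handed in; nothing more can be done
None
```

Both blue spacers are standing side by side between the jaw and the brass blank, the jaw was pushed snug against them at about 13 N, the arm is clear, and the job was handed in at about 22 s of the 62 s limit.

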